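# Rock the battery pack into its charging cradle and shut the guard

## Task

Put the battery pack on charge: slide the cradle's guard all the way open to the left, seat the pack flat and fully home in the pocket with one end tucked under the lip on the robot's side, and slide the guard fully shut over it. The lip overhangs the pocket, so the pack cannot be lowered in level: tilt it, put its near end in first under the lip, then bring the far end down until it lies flat. Leave the nippers, tape, glass blossom and glasses where they lie.

Things in the scene. Friction and masses are not known exactly. Their poses are not given: they have to be found in the camera images.
- cradle: Fixed grey charging cradle, 172 mm (its x) by 206 mm (its y, -48 to +158 mm). Origin: underside, directly below the pocket's centre; x points from the lip end (robot's side) to the far end, y along the track in the guard's opening direction (left), z up. Track walls along y at x = -86..-76 and 76..86 mm are 55 mm high. A black box under the open guard: x = -60..60, y = 82..150 mm, top z = 40 mm
- pocket (a point): Centre of the pocket's floor, 10 mm above the cradle's underside, axes as the cradle's. Pocket 123.5 mm long (x = -61.75..61.75), 48 mm wide (y). Far end wall and the four corner cheeks rise 12 mm above the floor, flared tops to 21 mm. Cheeks stand only beyond 38 mm from the middle in x: between them both long sides are open for fingers, with flat bed at floor level, to y = -48 and +82 mm
- lip_edge (a point): Middle of the lower edge of the fixed dark lip at the pocket's -x end (robot's side). The lip juts 7 mm over the pocket, is 48 mm wide and 5.5 mm thick; its underside lies 27.5 mm above the pocket's floor, with the end wall (cradle x = -61.75 mm) below it. A pack tilted 0.2 to 0.3 rad passes under it. This point: cradle x = -54.75, z = 37.5 mm
- pack_center (a point): Centre (12 mm above its underside) of the loose black rectangular battery pack, 120 mm (x) by 46 mm (y) by 24 mm (z), 0.25 kg, edges rounded 2 mm, lying flat with a grey label on top. Both ends fit. Its +x end has fine ridges on top and starts out pointing away from the robot. Seated, this point lies at x = 0, y = 0, z = 22 mm in the cradle's frame
- guard (a joint): Position of the sliding guard along the cradle's +y, m: 0 = shut over the pocket (stop), 0.115 = fully open (stop). It stays where left; about 1.5 N friction. Flat aluminium panel 164 x 84 mm between z = 46 and 50 mm of the cradle, over y = -42..42 mm when shut; the pack seated flat passes below it
- guard_handle (a point): Grip point of the guard's dark upright bar: 60 mm long along the cradle's x, 14 mm thick along y, rising 30 mm from the panel (cradle z = 50 to 80 mm; a 3 mm foot plate 72 x 22 mm round its base); this point is its centre, at z = 66 mm, 25 mm to +y of the panel's middle. It moves with the guard
- nippers: Bystander: glass nippers with red dipped grips, 65 x 139 x 13 mm, lying left of the cradle. Origin at the centre of its underside
- tape: Bystander: roll of tan tape, 104 mm across, 25 mm high, lying beyond the left end of the cradle. Origin at the centre of its underside
- blossom: Bystander: pink glass blossom, 57 x 59 x 21 mm, fragile, beyond the pack. Origin at the centre of its underside
- glasses: Bystander: dark flame-working glasses, 139 x 146 x 44 mm, far right. Origin at the centre of its underside

How it is judged:
By the outcome, as a careful person would: the job done as asked, in the order asked, and still so for the second after the job is handed in, with the robot touching nothing.
It also fails if it takes over 72 s, if anything falls off the work surface, if the arm or the gripper's body presses on something with over 40 N, if the wrist force passes 120 N, or if a joint passes its speed limit or range.

## Robot

A 7-joint arm with a two-finger parallel gripper is mounted at the origin on a cart in front of the work surface, level with it; the furniture and walls round the work are solid. World frame = base frame: x ahead of the robot, y to its left, z up, the work surface at z = 0. Lengths are in m, angles in rad, forces in N, time in s.
With the tool pointing down it reaches from about 0.425 to 0.925 m from the base axis. Payload 6.8 kg.
Tool frame: the origin (TCP) lies on the centre line of the jaws, within the pads' length; the fingertips stand 19 mm ahead of it and the grasp point (between the pads) is the TCP; z points along the fingers, y is the line along which they close (so a half turn about z gives the same grasp; the last joint's range is limited). The gripper opens to 85 mm and grips with 20 to 120 N. Pads are 22 mm wide; open, the fingers measure 114 mm over their backs; the gripper's body (76 mm by 85 mm) begins 54 mm behind the grasp point. The pads swing forward as they close: fully open they stand 13 mm farther back than shut.
Start: joints at [1.102, 0.477, 0.022, 1.555, -0.011, 1.109, -0.083], TCP at [0.238, -0.632, 0.25] pointing down, gripper open.
Joint ranges: [-2.96, 2.96], [-0.34, 2.1], [-1.41, 1.46], [0.24, 2.44], [-1.37, 4.51], [0.17, 1.92], [-2.96, 2.96]. Speed limits (rad/s): [2.39, 2.39, 3.14, 3.14, 3.14, 3.14, 3.14].

## Interface

Orientations are given as a rotation vector (axis times angle).
In Python, from bench import r gives the robot as it stands. The module is installed in compiled form; this text tells all that it offers.
- The arm moves only by the tool arm_command, never from a script. Its argument "rows" is a list of rows, each an object of numbers: "fingers": the opening, from -1 (shut) to 1 (fully open); "x", "y", "z": the shift along the tool's x, y, z in m; "ax", "ay", "az": the turn, a rotation vector about the tool's x, y, z in degrees. In form: [{"fingers": .., "x": .., "y": .., "z": .., "ax": .., "ay": .., "az": ..}, ...]. A call has 1 to 10 rows; each row shifts and turns the commanded pose from where the row before left it, along the tool's axes as they then stand; what a row does not reach is not made up. A row lasts 1/12 s, in which the tool goes at most 41.7 mm and 7.16 degrees, less where a joint would pass 70% of its speed; a pose out of reach is approached as far as the arm can. A call is refused whole if a number of a shift passes 0.0417 or a number of a turn 7.16, either way. A call with a gripper value outside its range is refused whole. The fingers move at their own pace and stop on an object; "grip_force" is the grip in N (left out, the last holds). Time passes only in rows, so rows that do not move let the fingers close. It gives the time, the measured TCP pose, the force, the opening and the grip force at its end, in the units of the state.
- r.get_obs(): the state, without advancing time (a new reading comes with each control period).
- r.grab_frame(name): name is "scene" or "top" or "wrist"; returns a dict with "frame" (480x640x3 uint8, red, green, blue), "depth" (480x640 float32, m along the optical axis (not along the pixel's ray), 0 where there is no reading), "K" (3x3 intrinsics, pixels), "world_from_camera" (4x4, takes a point from camera to world coordinates). Camera axes: x right, y down, z forward; pixel columns grow to the right and rows downward; lengths in m; the calibration is good to about 2 mm. A picture is of the moment at which its call begins.
- r.hand_in(): hands the job in; it is judged then, once.
The state is a dict: "clock": time; "joints": joint angles; "qvel": joint speeds; "tau": joint torques, N m; "tcp_pos": TCP position; "orientation": TCP orientation; "contact_force": force on the tool from outside, world axes, zero at the start; "moment": the same for the moment, N m; "grip_width": finger opening in m; "gripper_force": force on a finger pad.
Only numpy, scipy, OpenCV 4.12 (cv2) and the standard library are available. Lean on these libraries where they do the work, as an engineer would, in place of code of your own. Each camera call takes 0.05 s, during which the arm holds its last target. There are 200 camera calls.

## Working session

There is one attempt and no reset: what is moved stays moved. The work goes in short steps, Python scripts to look and compute and a tool call to move; the robot and the scene stay as the last step left them, time stands still between calls to the robot, and variables do not carry over. Pictures are saved under pics/ and viewed, at most 10 in all, crops included, and the job is handed in when it is done.

Besides the shell and the picture viewer there is one more tool, called after ">>>" in YAML: its name, and indented under it one key for each argument. arm_command: Moves the arm, as the interface text tells. Its arguments: {"type":"object","properties":{"rows":{"type":"array"},"grip_force":{"type":"number"}},"required":["rows"]}

```bash
mkdir -p pics
cat > h.py <<'E'
import numpy as np, cv2
from bench import r
from scipy.spatial.transform import Rotation as R
def grab(n,save=None):
    f=r.grab_frame(n)
    if save: cv2.imwrite('pics/'+save+'.png',f['frame'][:,:,::-1])
    return f
def cloud(f):
    d=f['depth'];v,u=np.mgrid[:480,:640];K=f['K']
    p=np.stack([(u-K[0,2])/K[0,0]*d,(v-K[1,2])/K[1,1]*d,d],-1)
    T=f['world_from_camera'];return p@T[:3,:3].T+T[:3,3]
def ray(f,u,v,z):
    K=f['K'];T=f['world_from_camera'];d=T[:3,:3]@[(u-K[0,2])/K[0,0],(v-K[1,2])/K[1,1],1]
    o=T[:3,3];return o+d*(z-o[2])/d[2]
E
python3 - <<'E'
from h import *
f=grab('top','top');g=grab('scene','scene')
np.savez('top.npz',**f);np.savez('scene.npz',**g)
print(f['world_from_camera'],g['world_from_camera'],f['K'])
o=r.get_obs();print(o)
print(R.from_rotvec(o['orientation']).as_matrix())
E
```

```text
[[-0.01129237 -0.99700734  0.07647775  0.48714263]
 [-0.99991669  0.01078077 -0.00709902  0.00967886]
 [ 0.00625328 -0.07655154 -0.99704602  1.24758911]
 [ 0.          0.          0.          1.        ]] [[ 0.47159713  0.41657287 -0.77721502  1.93108015]
 [ 0.88179785 -0.22813471  0.41277973 -0.72549262]
 [-0.00535688 -0.88001227 -0.47492073  0.91454426]
 [ 0.          0.          0.          1.        ]] [[497.29608902   0.         320.70390623]
 [  0.         497.29608902 240.4896715 ]
 [  0.           0.           1.        ]]
{'clock': 0.1, 'joints': array([ 1.10191209,  0.4776925 ,  0.02235521,  1.55633915, -0.0114886 ,
        1.10932321, -0.08312659]), 'qvel': array([ 0.00056953, -0.00243857, -0.00170423, -0.00239486, -0.00152423,
       -0.00051968, -0.00052462]), 'tau': array([ 3.69136833e-03, -5.97762501e+01,  1.61287844e+00, -2.81958640e+01,
        1.27497417e-02,  4.99593691e-03, -2.53419796e-05]), 'tcp_pos': array([ 0.23808471, -0.63108035,  0.24944557]), 'orientation': array([-3.08906652e+00, -5.63347512e-01,  6.65515041e-04]), 'contact_force': array([ 0.59774889, -0.08839802, -0.17484779]), 'moment': array([ 0.00010839,  0.03787696, -0.03234895]), 'gripper_force': 0.0, 'grip_width': 0.0854983243259362}
[[ 9.35624634e-01  3.52995826e-01 -7.00099470e-04]
 [ 3.52996495e-01 -9.35623479e-01  1.47621960e-03]
 [-1.33930145e-04 -1.62832008e-03 -9.99998665e-01]]
```

View pics/top.png

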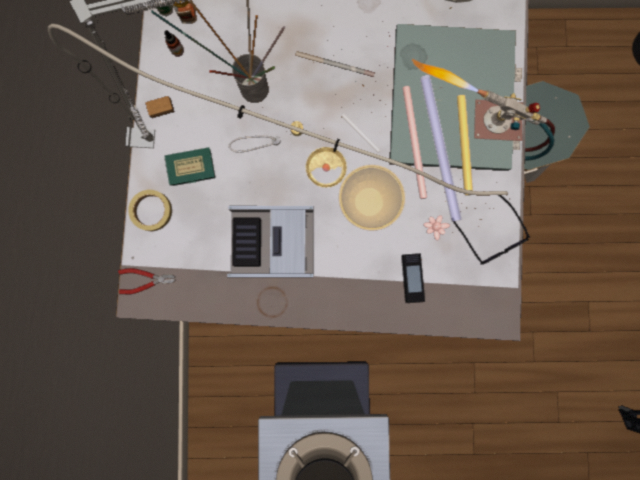

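View pics/scene.png

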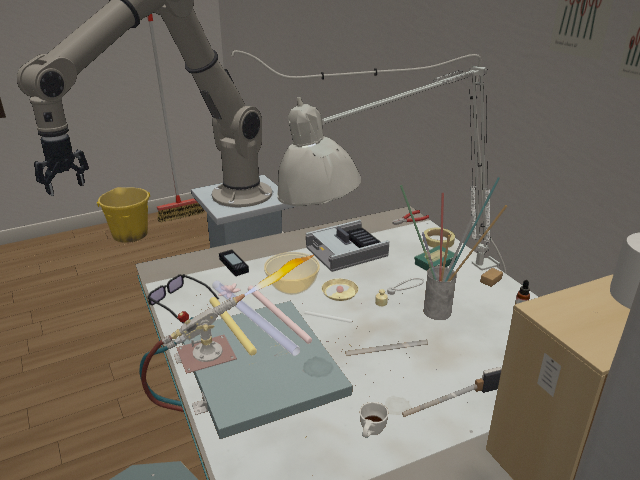

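The top view shows the cradle at cols 230–314, rows 206–276, with the handle at (277,241). The pack is at (413,277), slightly rotated, with the blossom at (436,227) and the bowl at (372,198).

Run:
```python
from h import *
f=dict(np.load('top.npz'));P=cloud(f);im=f['frame'].astype(int)
def rect(m,name,z):
    m=m.astype(np.uint8);n,l,s,c=cv2.connectedComponentsWithStats(m)
    i=1+np.argmax(s[1:,4]);v,u=np.nonzero(l==i)
    w=np.array([ray(f,a,b,z)[:2] for a,b in zip(u,v)],np.float32)
    print(name,s[i],cv2.minAreaRect(w*1000),'meanz',np.median(P[v,u,2]),w.mean(0))
Z=P[...,2];box=np.zeros((480,640),bool);box[195:285,220:325]=1
rect(box&(Z>.048)&(Z<.062),'walls+guard',.055)
rect(box&(Z>.068)&(Z<.095),'handle',.08)
rect(box&(Z>.034)&(Z<.0445),'bbox',.04)
# wall lines
for side,(a,b) in {'far':(200,215),'near':(266,282)}.items():
    w=P[a:b,228:318][(Z[a:b,228:318]>.050)&(Z[a:b,228:318]<.06)]
    print(side,len(w),w.min(0),w.max(0),np.polyfit(w[:,1],w[:,0],1),np.median(w,0))
b2=np.zeros((480,640),bool);b2[245:310,390:440]=1
rect(b2&(Z>.014)&(Z<.03),'pack depth',.024)
rect(b2&(im.sum(2)<150),'pack dark',.024)
rect(b2&(im.sum(2)>200)&(Z>.018),'label',.024)
print('table z',np.median(Z[285:300,340:380]))
print('walls box z row241',np.round(Z[241,226:320:3]*1000).astype(int))
print(np.round(P[241,226:320:3,1]*1000).astype(int))
big=cv2.resize(f['frame'][195:315,215:450],None,fx=3.4,fy=3.4,interpolation=2);cv2.imwrite('pics/c1.png',big[:,:,::-1])
```

```text
walls+guard [ 227  206   86   71 2201] ((579.1245727539062, 123.655517578125), (203.13902282714844, 168.822998046875), 89.40544128417969) meanz 0.05135355385929774 [0.57766664 0.09075664]
handle [273 228   7  25 152] ((579.0470581054688, 106.55694580078125), (14.133712768554688, 56.724754333496094), 89.77342987060547) meanz 0.07974525408300148 [0.5790396  0.10752621]
bbox [ 232  217   28   50 1315] ((579.4901123046875, 184.13662719726562), (65.78987121582031, 120.07594299316406), 89.89677429199219) meanz 0.03968104814592799 [0.5792439  0.18391517]
far 355 [0.643297   0.02124118 0.05005181] [0.66495329 0.22458981 0.05971936] [0.04032749 0.65341289] [0.65937497 0.10141925 0.05391672]
near 400 [0.49365284 0.02290549 0.05001136] [0.51878184 0.22397983 0.05973495] [-0.03332328  0.50554136] [0.49932704 0.0995952  0.05366033]
pack depth [402 253  23  50 931] ((486.8924560546875, -224.37808227539062), (119.70905303955078, 47.363685607910156), 3.675647258758545) meanz 0.02396772336357622 [ 0.48676583 -0.22452335]
pack dark [402 254  23  49 463] ((486.17230224609375, -224.0175323486328), (115.56434631347656, 46.75179672241211), 3.244558334350586) meanz 0.023728943152117044 [ 0.485241   -0.22133026]
label [406 265  16  28 364] ((484.81341552734375, -226.3562469482422), (64.93408966064453, 33.87068557739258), 3.693058967590332) meanz 0.02417601515886947 [ 0.48466355 -0.22626059]
table z 0.0001400997010964078
walls box z row241 [  -6    3   38   38 1248   42   43   38   43   36   41   43   11    7
   10   55   73   80   55   52   47   50   47   54   49   54   52    6
    8    8    3    2]
[240 231 217 210  10 195 187 181 173 166 158 151 147 140 132 121 112 104
  99  92  85  78  71  63  56  49  41  35  28  20  13   5]
```

View pics/c1.png

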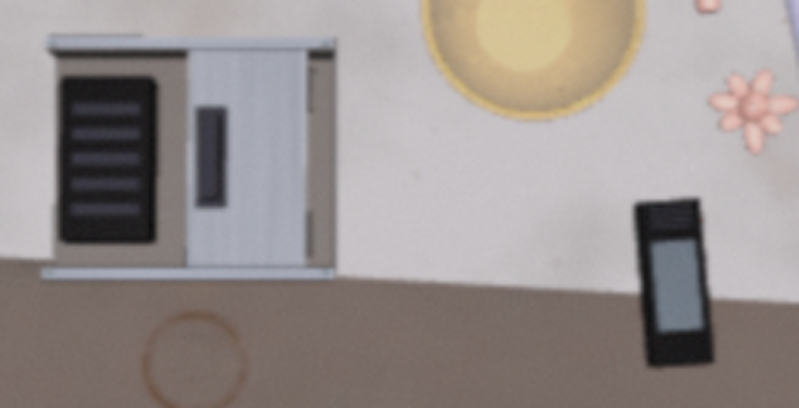

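Run:
```python
from h import *
f=dict(np.load('top.npz'));P=cloud(f);g=dict(np.load('scene.npz'));Q=cloud(g)
for u,v in [(372,198),(345,198),(240,112),(338,147),(90,40),(75,10),(500,193),(436,227)]: print('top',u,v,P[v,u].round(3),f['depth'][v,u])
for u,v in [(320,160),(305,120),(340,180),(285,180),(360,190),(400,95),(480,72),(300,55),(375,75),(292,272)]: print('sc',u,v,Q[v,u].round(3))
```

```text
top 372 198 [ 0.689 -0.13   0.006] 1.2547263
top 345 198 [ 0.686 -0.061  0.023] 1.2362611
top 240 112 [0.709 0.11  0.603] 0.65934
top 338 147 [ 0.821 -0.046  0.004] 1.2661778
top 90 40 [1.056 0.542 0.107] 1.1769986
top 75 10 [0.848 0.33  0.607] 0.663666
top 500 193 [ 0.588 -0.211  0.656] 0.59883624
top 436 227 [ 0.612 -0.286  0.019] 1.2361482
sc 320 160 [ 1.074 -0.25   0.543]
sc 305 120 [ 1.037 -0.26   0.609]
sc 340 180 [ 1.093 -0.218  0.505]
sc 285 180 [ 1.034 -0.302  0.5  ]
sc 360 190 [ 0.023  0.532 -0.086]
sc 400 95 [0.928 0.029 0.593]
sc 480 72 [0.858 0.322 0.597]
sc 300 55 [-0.547  0.541  0.385]
sc 375 75 [0.717 0.106 0.586]
sc 292 272 [ 0.633 -0.098  0.018]
```

>>> arm_command:
  rows:
    - {"fingers": 0.3, "az": 7}
    - {"az": 7}
    - {"az": 6.7}
    - {"x": 0.015, "y": -0.03}
    - {"x": 0.015, "y": -0.03}
    - {"x": 0.015, "y": -0.03}
    - {"x": 0.015, "y": -0.03}
    - {"x": 0.015, "y": -0.03}
    - {"x": 0.015, "y": -0.03}
    - {"x": 0.015, "y": -0.03}

```text
validation failed for argument at $.ro...
```

>>> arm_command:
  rows:
    - {"fingers": 0.3, "x": 0, "y": 0, "z": 0, "ax": 0, "ay": 0, "az": 7}
    - {"fingers": 0.3, "x": 0, "y": 0, "z": 0, "ax": 0, "ay": 0, "az": 7}
    - {"fingers": 0.3, "x": 0, "y": 0, "z": 0, "ax": 0, "ay": 0, "az": 6.7}
    - {"fingers": 0.3, "x": 0.015, "y": -0.03, "z": 0, "ax": 0, "ay": 0, "az": 0}
    - {"fingers": 0.3, "x": 0.015, "y": -0.03, "z": 0, "ax": 0, "ay": 0, "az": 0}
    - {"fingers": 0.3, "x": 0.015, "y": -0.03, "z": 0, "ax": 0, "ay": 0, "az": 0}
    - {"fingers": 0.3, "x": 0.015, "y": -0.03, "z": 0, "ax": 0, "ay": 0, "az": 0}
    - {"fingers": 0.3, "x": 0.015, "y": -0.03, "z": 0, "ax": 0, "ay": 0, "az": 0}
    - {"fingers": 0.3, "x": 0.015, "y": -0.03, "z": 0, "ax": 0, "ay": 0, "az": 0}
    - {"fingers": 0.3, "x": 0.015, "y": -0.03, "z": 0, "ax": 0, "ay": 0, "az": 0}
  grip_force: 40

```text
clock: 0.93
tcp_pos: [0.3437, -0.4199, 0.25]
orientation: [-3.141, 0.001, 0.001]
contact_force: [0.4, 0.2, 0.2]
grip_width: 0.0556
gripper_force: 0.0
```

>>> arm_command:
  rows:
    - {"fingers": 0.3, "x": 0.016, "y": -0.036, "z": 0, "ax": 0, "ay": 0, "az": 0}
    - {"fingers": 0.3, "x": 0.016, "y": -0.036, "z": 0, "ax": 0, "ay": 0, "az": 0}
    - {"fingers": 0.3, "x": 0.016, "y": -0.036, "z": 0, "ax": 0, "ay": 0, "az": 0}
    - {"fingers": 0.3, "x": 0.016, "y": -0.036, "z": 0, "ax": 0, "ay": 0, "az": 0}
    - {"fingers": 0.3, "x": 0.016, "y": -0.036, "z": 0, "ax": 0, "ay": 0, "az": 0}
    - {"fingers": 0.3, "x": 0.016, "y": -0.036, "z": 0, "ax": 0, "ay": 0, "az": 0}
    - {"fingers": 0.3, "x": 0.016, "y": -0.036, "z": 0, "ax": 0, "ay": 0, "az": 0}
    - {"fingers": 0.3, "x": 0.016, "y": -0.036, "z": 0, "ax": 0, "ay": 0, "az": 0}
    - {"fingers": 0.3, "x": 0.016, "y": -0.036, "z": 0, "ax": 0, "ay": 0, "az": 0}
    - {"fingers": 0.3, "x": 0.016, "y": -0.036, "z": 0, "ax": 0, "ay": 0, "az": 0}

```text
clock: 1.77
tcp_pos: [0.5037, -0.0599, 0.2502]
orientation: [3.141, -0.001, -0.0]
contact_force: [0.8, -0.7, 0.1]
grip_width: 0.0553
gripper_force: 0.0
```

>>> arm_command:
  rows:
    - {"fingers": 0.3, "x": 0.015, "y": -0.033, "z": 0.015, "ax": 0, "ay": 0, "az": 0}
    - {"fingers": 0.3, "x": 0.015, "y": -0.033, "z": 0.015, "ax": 0, "ay": 0, "az": 0}
    - {"fingers": 0.3, "x": 0.015, "y": -0.033, "z": 0.015, "ax": 0, "ay": 0, "az": 0}
    - {"fingers": 0.3, "x": 0.015, "y": -0.033, "z": 0.015, "ax": 0, "ay": 0, "az": 0}
    - {"fingers": 0.3, "x": 0.015, "y": -0.034, "z": 0.01, "ax": 0, "ay": 0, "az": 0}
    - {"fingers": 0.3, "x": 0, "y": 0, "z": 0.02, "ax": 0, "ay": 0, "az": 0}
    - {"fingers": 0.3, "x": 0, "y": 0, "z": 0, "ax": 0, "ay": 0, "az": 0}

```text
clock: 2.35
tcp_pos: [0.5767, 0.107, 0.1565]
orientation: [-3.141, -0.007, 0.009]
contact_force: [-0.7, -1.6, -0.2]
grip_width: 0.0555
gripper_force: 0.0
```

Run:
```python
from h import *
f=grab('wrist','w1');P=cloud(f);Z=P[...,2]
print(r.get_obs()['tcp_pos'],f['world_from_camera'].round(3))
m=(Z>.074)&(Z<.086);n,l,s,c=cv2.connectedComponentsWithStats(m.astype(np.uint8))
for i in range(1,n):
    if s[i,4]>200: p=P[l==i];print(s[i],np.median(p,0),p.min(0),p.max(0))
```

```text
[0.57706626 0.10487559 0.15801109] [[ 0.004 -0.955 -0.296  0.652]
 [-1.    -0.004 -0.002  0.106]
 [ 0.001  0.296 -0.955  0.28 ]
 [ 0.     0.     0.     1.   ]]
[ 601    0   39  192 1846] [ 0.66676309 -0.05009177  0.07484026] [ 0.61740955 -0.07760256  0.07400086] [ 0.71198066 -0.04288921  0.07701742]
[ 304  200   25   99 2288] [0.58417683 0.105445   0.0800327 ] [0.55225725 0.09839878 0.07409828] [0.61159146 0.1125519  0.08238656]
```

View pics/w1.png

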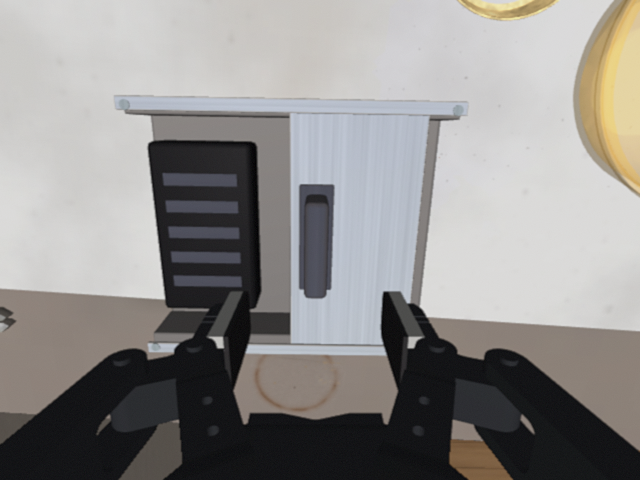

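The wrist view confirms that the fingers straddle the handle bar (about (317,245)) once lowered. Descending and gripping.

>>> arm_command:
  rows:
    - {"fingers": 0.3, "x": 0.003, "y": 0, "z": 0.03, "ax": 0, "ay": 0, "az": 0}
    - {"fingers": 0.3, "x": 0, "y": 0, "z": 0.03, "ax": 0, "ay": 0, "az": 0}
    - {"fingers": 0.3, "x": 0, "y": 0, "z": 0.018, "ax": 0, "ay": 0, "az": 0}
    - {"fingers": -1, "x": 0, "y": 0, "z": 0, "ax": 0, "ay": 0, "az": 0}
    - {"fingers": -1, "x": 0, "y": 0, "z": 0, "ax": 0, "ay": 0, "az": 0}
    - {"fingers": -1, "x": 0, "y": 0, "z": 0, "ax": 0, "ay": 0, "az": 0}
    - {"fingers": -1, "x": 0, "y": 0, "z": 0, "ax": 0, "ay": 0, "az": 0}
    - {"fingers": -1, "x": 0, "y": 0, "z": 0, "ax": 0, "ay": 0, "az": 0}
    - {"fingers": -1, "x": 0, "y": 0, "z": 0, "ax": 0, "ay": 0, "az": 0}

```text
clock: 3.15
tcp_pos: [0.5829, 0.1044, 0.0844]
orientation: [-3.141, 0.002, -0.005]
contact_force: [-1.6, -0.9, 7.0]
grip_width: 0.0125
gripper_force: 42.2
```

>>> arm_command:
  rows:
    - {"fingers": -1, "x": 0, "y": -0.008, "z": -0.003, "ax": 0, "ay": 0, "az": 0}
    - {"fingers": -1, "x": 0, "y": -0.014, "z": 0, "ax": 0, "ay": 0, "az": 0}
    - {"fingers": -1, "x": 0, "y": -0.014, "z": 0, "ax": 0, "ay": 0, "az": 0}
    - {"fingers": -1, "x": 0, "y": -0.014, "z": 0, "ax": 0, "ay": 0, "az": 0}
    - {"fingers": -1, "x": 0, "y": -0.014, "z": 0, "ax": 0, "ay": 0, "az": 0}
    - {"fingers": -1, "x": 0, "y": -0.014, "z": 0, "ax": 0, "ay": 0, "az": 0}
    - {"fingers": -1, "x": 0, "y": -0.012, "z": 0, "ax": 0, "ay": 0, "az": 0}
    - {"fingers": -1, "x": 0, "y": -0.008, "z": 0, "ax": 0, "ay": 0, "az": 0}
    - {"fingers": -1, "x": 0, "y": -0.006, "z": 0, "ax": 0, "ay": 0, "az": 0}

```text
clock: 3.9
tcp_pos: [0.584, 0.2075, 0.0846]
orientation: [3.141, -0.003, 0.006]
contact_force: [10.2, -1.7, -15.9]
grip_width: 0.0127
gripper_force: 42.6
```

```bash
python3 -c "
from h import *
o=r.get_obs();print(o['tcp_pos'],o['contact_force'],o['grip_width'])"
```

```text
[0.58404393 0.20752633 0.08464136] [ 10.22613249  -1.69657628 -15.90550193] 0.012746922139568854
```

>>> arm_command:
  rows:
    - {"fingers": -1, "x": 0, "y": -0.003, "z": 0.001, "ax": 0, "ay": 0, "az": 0}
    - {"fingers": -1, "x": 0, "y": -0.001, "z": 0, "ax": 0, "ay": 0, "az": 0}
    - {"fingers": -1, "x": 0, "y": 0, "z": 0, "ax": 0, "ay": 0, "az": 0}
    - {"fingers": -1, "x": 0, "y": 0, "z": 0, "ax": 0, "ay": 0, "az": 0}

```text
clock: 4.23
tcp_pos: [0.5841, 0.2076, 0.0846]
orientation: [3.137, -0.007, 0.005]
contact_force: [5.9, -8.6, -6.1]
grip_width: 0.0127
gripper_force: 44.1
```

>>> arm_command:
  rows:
    - {"fingers": 0.3, "x": 0, "y": 0, "z": 0, "ax": 0, "ay": 0, "az": 0}
    - {"fingers": 0.3, "x": 0, "y": 0, "z": 0, "ax": 0, "ay": 0, "az": 0}
    - {"fingers": 0.3, "x": 0, "y": 0, "z": 0, "ax": 0, "ay": 0, "az": 0}
    - {"fingers": 0.3, "x": 0, "y": 0, "z": -0.03, "ax": 0, "ay": 0, "az": 0}
    - {"fingers": 0.5, "x": -0.005, "y": 0.035, "z": -0.035, "ax": 0, "ay": 0, "az": 0}
    - {"fingers": 0.5, "x": -0.005, "y": 0.035, "z": -0.035, "ax": 0, "ay": 0, "az": 0}
    - {"fingers": 0.5, "x": -0.005, "y": 0.035, "z": -0.015, "ax": 0, "ay": 0, "az": 0}
    - {"fingers": 0.5, "x": -0.005, "y": 0.035, "z": 0, "ax": 0, "ay": 0, "az": 0}
    - {"fingers": 0.5, "x": 0, "y": 0, "z": 0, "ax": 0, "ay": 0, "az": 0}
    - {"fingers": 0.5, "x": 0, "y": 0, "z": 0, "ax": 0, "ay": 0, "az": 0}

```text
clock: 5.07
tcp_pos: [0.5633, 0.0815, 0.1887]
orientation: [3.141, -0.007, 0.002]
contact_force: [0.1, 1.2, 0.4]
grip_width: 0.064
gripper_force: 0.0
```

Run:
```python
from h import *
f=grab('wrist','w2');P=cloud(f);np.savez('w2.npz',**f)
print(r.get_obs()['tcp_pos'],r.get_obs()['orientation'],f['world_from_camera'].round(3))
t=dict(np.load('top.npz'))
g=grab('top');Q=cloud(g);Z=Q[...,2]
m=np.zeros((480,640),bool);m[195:285,215:325]=1;m&=(Z>.07)&(Z<.09)
print('handle',m.sum(),np.median(Q[m],0) if m.any() else 0)
```

```text
[0.56326772 0.08375393 0.18846187] [-3.14103335e+00  1.85641572e-03 -1.33530933e-03] [[-0.004 -0.957 -0.289  0.638]
 [-1.     0.005 -0.     0.08 ]
 [ 0.002  0.289 -0.957  0.313]
 [ 0.     0.     0.     1.   ]]
handle 102 [0.56837398 0.20877365 0.0793867 ]
```

View pics/w2.png

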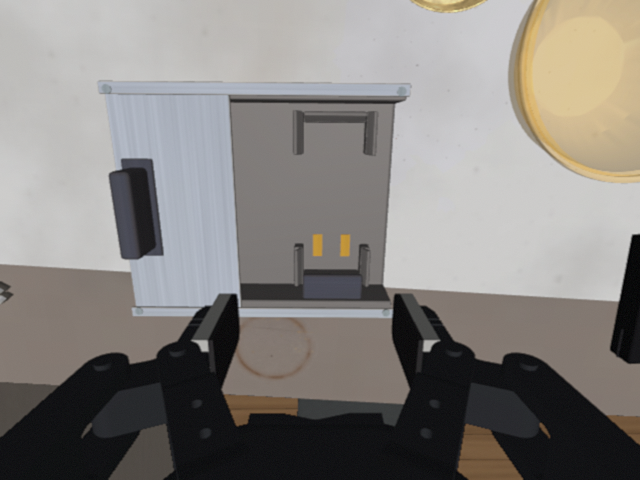

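The wrist view shows the open pocket: lip at (332,285), far end wall at row ~118, cheeks at cols ~298 and ~372, guard fully left. Measuring the pocket's features next.

Run:
```python
from h import *
f=dict(np.load('w2.npz'));P=cloud(f);Z=P[...,2]
def st(n,m):
    w=P[m];print(n,len(w),'med',np.median(w,0).round(4),'lo',np.percentile(w,1,axis=0).round(4),'hi',np.percentile(w,99,axis=0).round(4))
def reg(a,b,c,d,lo,hi):
    m=np.zeros(Z.shape,bool);m[a:b,c:d]=1;return m&(Z>lo)&(Z<hi)
st('lip top',reg(265,302,295,370,.036,.05))
st('floor',reg(170,220,310,360,0,.03))
st('far wall top L cheek',reg(105,160,285,310,.026,.04))
st('far R cheek',reg(105,160,355,385,.026,.04))
st('near L cheek',reg(238,290,285,310,.026,.04))
st('near R cheek',reg(238,290,352,380,.026,.04))
st('far end',reg(105,128,308,358,.024,.04))
st('wall far',reg(76,104,110,400,.05,.065));st('wall near',reg(300,322,140,390,.05,.065))
im=f['frame'];b=cv2.resize(im[95:310,280:390],None,fx=5,fy=2.75,interpolation=2)
hsv=cv2.cvtColor(im,cv2.COLOR_RGB2HSV);m=(hsv[...,1]>120)&(hsv[...,2]>120);m[:225]=0;m[265:]=0;m[:,:300]=0;m[:,365:]=0
st('contacts',m)
# lip by colour: near edge/side columns
g=im.astype(int);print(im[285,290:375:3].tolist());print(im[255:305:2,332].tolist())
```

```text
lip top 1740 med [0.5145 0.0669 0.0433] lo [0.5039 0.0383 0.0384] hi [0.5262 0.095  0.0455]
floor 2488 med [0.5848 0.0637 0.0104] lo [0.564  0.0434 0.0087] hi [0.6053 0.0844 0.012 ]
far wall top L cheek 370 med [0.6384 0.0933 0.03  ] lo [0.6196 0.0844 0.0261] hi [0.651  0.0963 0.0322]
far R cheek 439 med [0.6389 0.0376 0.0302] lo [0.6193 0.0342 0.0261] hi [0.6501 0.0504 0.0326]
near L cheek 234 med [0.5281 0.0948 0.0301] lo [0.5122 0.0921 0.0261] hi [0.5433 0.0973 0.0326]
near R cheek 259 med [0.5275 0.0383 0.03  ] lo [0.5111 0.0354 0.0261] hi [0.5424 0.0411 0.0328]
far end 457 med [0.6467 0.0665 0.0296] lo [0.6433 0.0491 0.0241] hi [0.6495 0.0851 0.0326]
wall far 4498 med [0.6627 0.1364 0.055 ] lo [0.655  0.0264 0.0501] hi [0.6682 0.2141 0.0568]
wall near 2367 med [0.501  0.1169 0.0551] lo [0.4951 0.0241 0.0501] hi [0.5085 0.2177 0.0568]
contacts 381 med [0.5411 0.0752 0.0106] lo [0.5313 0.0508 0.0091] hi [0.5508 0.0822 0.0124]
[[46, 45, 44], [49, 47, 48], [106, 102, 100], [49, 47, 47], [54, 52, 53], [75, 75, 86], [76, 76, 88], [76, 75, 87], [76, 76, 88], [75, 76, 87], [75, 75, 86], [74, 74, 85], [74, 75, 86], [75, 76, 87], [75, 76, 86], [75, 75, 86], [75, 76, 87], [75, 75, 87], [75, 75, 87], [75, 75, 86], [74, 74, 86], [74, 75, 87], [74, 75, 86], [75, 74, 86], [49, 47, 48], [91, 88, 87], [80, 76, 77], [50, 50, 48], [51, 50, 50]]
[[123, 119, 117], [124, 120, 118], [124, 119, 117], [122, 118, 116], [122, 118, 115], [122, 118, 115], [123, 119, 118], [84, 80, 80], [48, 46, 46], [47, 46, 46], [59, 57, 62], [73, 73, 83], [75, 75, 87], [76, 75, 88], [76, 76, 88], [75, 76, 86], [74, 75, 85], [75, 75, 86], [75, 76, 87], [74, 75, 85], [73, 73, 85], [72, 72, 83], [52, 51, 50], [104, 101, 99], [124, 119, 118]]
```

>>> arm_command:
  rows:
    - {"fingers": 0.6, "x": -0.008, "y": 0.03, "z": 0, "ax": 0, "ay": 0, "az": 0}
    - {"fingers": 0.6, "x": -0.008, "y": 0.035, "z": 0, "ax": 0, "ay": 0, "az": 0}
    - {"fingers": 0.6, "x": -0.009, "y": 0.037, "z": 0, "ax": 0, "ay": 0, "az": 0}
    - {"fingers": 0.6, "x": -0.009, "y": 0.037, "z": 0, "ax": 0, "ay": 0, "az": 0}
    - {"fingers": 0.6, "x": -0.009, "y": 0.037, "z": 0.01, "ax": 0, "ay": 0, "az": 0}
    - {"fingers": 0.6, "x": -0.009, "y": 0.037, "z": 0.01, "ax": 0, "ay": 0, "az": 0}
    - {"fingers": 0.6, "x": -0.009, "y": 0.037, "z": 0.01, "ax": 0, "ay": 0, "az": 0}
    - {"fingers": 0.6, "x": -0.009, "y": 0.037, "z": 0.01, "ax": 0, "ay": 0, "az": 0}
    - {"fingers": 0.6, "x": -0.006, "y": 0.02, "z": 0, "ax": 0, "ay": 0, "az": -3.7}
    - {"fingers": 0.6, "x": 0, "y": 0, "z": 0, "ax": 0, "ay": 0, "az": 0}

```text
clock: 6.0
tcp_pos: [0.4855, -0.2273, 0.1468]
orientation: [3.139, 0.097, -0.004]
contact_force: [-0.6, -0.4, 0.3]
grip_width: 0.0686
gripper_force: 0.0
```

>>> arm_command:
  rows:
    - {"fingers": 0.6, "x": 0, "y": 0, "z": 0, "ax": 0, "ay": 0, "az": 0}
    - {"fingers": 0.6, "x": 0, "y": 0, "z": 0, "ax": 0, "ay": 0, "az": 0}

```text
clock: 6.17
tcp_pos: [0.4884, -0.221, 0.1479]
orientation: [-3.139, -0.105, -0.001]
contact_force: [0.3, 1.0, 0.0]
grip_width: 0.0685
gripper_force: 0.0
```

```bash
cat > pk.py <<'E'
from h import *
f=grab('wrist','w3');P=cloud(f);Z=P[...,2]
o=r.get_obs();t=o['tcp_pos'];print(t,o['orientation'])
m=(Z>.018)&(Z<.030)&(np.abs(P[...,0]-t[0])<.11)&(np.abs(P[...,1]-t[1])<.06)
n,l,s,c=cv2.connectedComponentsWithStats(m.astype(np.uint8));i=1+np.argmax(s[1:,4])
p=P[l==i];print(s[i],cv2.minAreaRect((p[:,:2]*1000).astype(np.float32)),np.median(p[:,2]),p.min(0),p.max(0))
E
python3 pk.py
```

```text
[ 0.4884508  -0.22078469  0.14800722] [-3.13874861e+00 -1.05838817e-01 -1.23720933e-03]
[  290   151    69   162 10420] ((489.21575927734375, -227.73629760742188), (119.6350326538086, 46.209564208984375), 3.492180347442627) 0.02445028729062579 [ 0.4286776  -0.25380156  0.01841332] [ 0.55009787 -0.20147414  0.02723745]
```

View pics/w3.png

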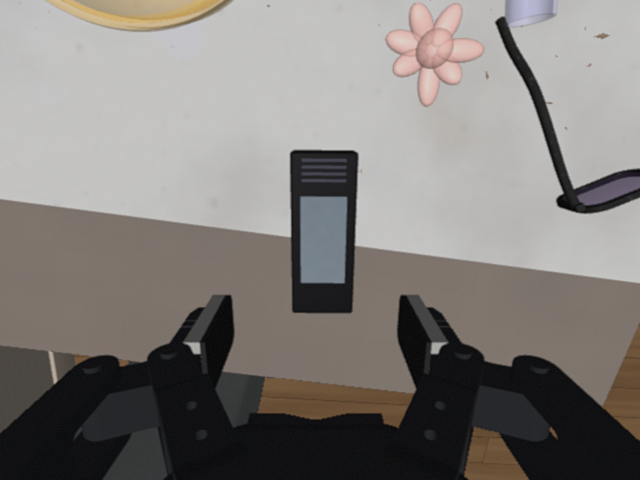

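Pack centred at about (324,232) px, aligned with the tool, ridged end away from the robot. The wrist and top estimates agree within calibration. Descending to grasp.

>>> arm_command:
  rows:
    - {"fingers": 0.6, "x": 0.001, "y": 0.005, "z": 0.03, "ax": 0, "ay": 0, "az": 0}
    - {"fingers": 0.6, "x": 0, "y": 0, "z": 0.035, "ax": 0, "ay": 0, "az": 0}
    - {"fingers": 0.6, "x": 0, "y": 0, "z": 0.03, "ax": 0, "ay": 0, "az": 0}
    - {"fingers": 0.6, "x": 0, "y": 0, "z": 0.02, "ax": 0, "ay": 0, "az": 0}
    - {"fingers": 0.6, "x": 0, "y": 0, "z": 0.008, "ax": 0, "ay": 0, "az": 0}
    - {"fingers": 0.6, "x": 0, "y": 0, "z": 0, "ax": 0, "ay": 0, "az": 0}
    - {"fingers": 0.6, "x": 0, "y": 0, "z": 0, "ax": 0, "ay": 0, "az": 0}

```text
clock: 6.8
tcp_pos: [0.4895, -0.2272, 0.0255]
orientation: [-3.14, -0.103, -0.001]
contact_force: [0.1, -0.4, 0.7]
grip_width: 0.0684
gripper_force: 0.0
```

>>> arm_command:
  rows:
    - {"fingers": 0.6, "x": 0, "y": 0, "z": 0.003, "ax": 0, "ay": 0, "az": 0}
    - {"fingers": -1, "x": 0, "y": 0, "z": 0, "ax": 0, "ay": 0, "az": 0}
    - {"fingers": -1, "x": 0, "y": 0, "z": 0, "ax": 0, "ay": 0, "az": 0}
    - {"fingers": -1, "x": 0, "y": 0, "z": 0, "ax": 0, "ay": 0, "az": 0}
    - {"fingers": -1, "x": 0, "y": 0, "z": 0, "ax": 0, "ay": 0, "az": 0}
    - {"fingers": -1, "x": 0, "y": 0, "z": 0, "ax": 0, "ay": 0, "az": 0}
    - {"fingers": -1, "x": 0, "y": 0, "z": -0.005, "ax": 0, "ay": 0, "az": 0}
    - {"fingers": -1, "x": 0, "y": 0, "z": -0.03, "ax": 0, "ay": 0, "az": 0}
    - {"fingers": -1, "x": 0, "y": 0, "z": -0.035, "ax": 0, "ay": 0, "az": 0}
    - {"fingers": -1, "x": 0, "y": 0, "z": -0.035, "ax": 0, "ay": 0, "az": 0}
  grip_force: 60

```text
clock: 7.63
tcp_pos: [0.4874, -0.228, 0.1279]
orientation: [-3.139, -0.1, 0.003]
contact_force: [1.2, 0.6, -2.9]
grip_width: 0.0449
gripper_force: 62.6
```

>>> arm_command:
  rows:
    - {"fingers": -1, "x": 0, "y": 0, "z": 0, "ax": 0, "ay": 0, "az": 0}
    - {"fingers": -1, "x": 0, "y": 0, "z": 0, "ax": 0, "ay": 0, "az": 0}
    - {"fingers": -1, "x": 0, "y": 0, "z": 0, "ax": 0, "ay": 0, "az": 0}

```text
clock: 7.88
tcp_pos: [0.4877, -0.2282, 0.1267]
orientation: [-3.14, -0.1, 0.001]
contact_force: [-0.3, -0.2, -3.3]
grip_width: 0.0445
gripper_force: 62.8
```

```bash
cat > pk2.py <<'E'
from h import *
f=grab('wrist','w4');P=cloud(f);o=r.get_obs();t=o['tcp_pos'];M=R.from_rotvec(o['orientation']).as_matrix()
print(t,o['orientation'],o['grip_width'])
C=M.T@(f['world_from_camera'][:3,3]-t);print('cam in tool',C)
L=(P-t)@M   # tool coords
m=(L[...,2]>-.012)&(L[...,2]<.02)&(np.abs(L[...,1])<.04)&(np.abs(L[...,0])<.09)&(f['depth']>0)
m[:, :]&=True
n,l,s,c=cv2.connectedComponentsWithStats(m.astype(np.uint8))
for i in range(1,n):
    if s[i,4]>1000:
        p=L[l==i];a,b,c2=np.linalg.lstsq(np.c_[p[:,:2],np.ones(len(p))],p[:,2],rcond=None)[0]
        print(s[i],cv2.minAreaRect((p[:,:2]*1000).astype(np.float32)),'plane',a,b,c2,p.min(0),p.max(0))
E
python3 pk2.py
```

```text
[ 0.4872512  -0.22795767  0.125949  ] [-3.13924231 -0.1003527   0.00333713] 0.044802907583727
cam in tool [ 0.07491414  0.00119701 -0.1248096 ]
[  213   168   206   251 32112] ((9.974769592285156, 1.5230941772460938), (100.98236083984375, 72.13201141357422), 0.11946939677000046) plane 0.01881804786986787 -0.0006094746465395316 -0.0020396078056156425 [-0.04051777 -0.03454794 -0.01199635] [0.06048135 0.03758447 0.01996474]
```

View pics/w4.png

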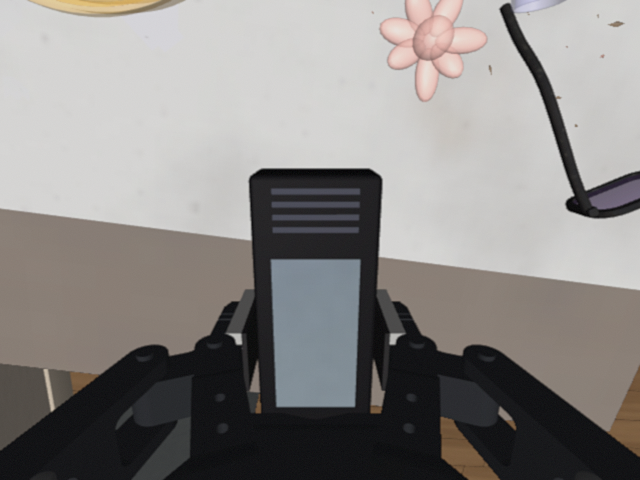

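The pack is held squarely at its middle: pack centre is about 10 mm below the TCP and within 0.5 mm in tool x and y. Carrying it over the pocket.

>>> arm_command:
  rows:
    - {"fingers": -1, "x": 0, "y": 0, "z": 0, "ax": 0, "ay": 0, "az": 4.2}
    - {"fingers": -1, "x": 0.008, "y": -0.022, "z": 0, "ax": 0, "ay": 0, "az": 0}
    - {"fingers": -1, "x": 0.012, "y": -0.035, "z": 0, "ax": 0, "ay": 0, "az": 0}
    - {"fingers": -1, "x": 0.013, "y": -0.04, "z": 0, "ax": 0, "ay": 0, "az": 0}
    - {"fingers": -1, "x": 0.013, "y": -0.04, "z": 0, "ax": 0, "ay": 0, "az": 0}
    - {"fingers": -1, "x": 0.013, "y": -0.04, "z": 0, "ax": 0, "ay": 0, "az": 0}
    - {"fingers": -1, "x": 0.013, "y": -0.04, "z": 0, "ax": 0, "ay": 0, "az": 0}
    - {"fingers": -1, "x": 0.012, "y": -0.038, "z": 0, "ax": 0, "ay": 0, "az": 0}
    - {"fingers": -1, "x": 0.01, "y": -0.028, "z": 0, "ax": 0, "ay": 0, "az": 0}
    - {"fingers": -1, "x": 0.004, "y": -0.012, "z": 0, "ax": 0, "ay": 0, "az": 0}

```text
clock: 8.77
tcp_pos: [0.5884, 0.0708, 0.1253]
orientation: [-3.139, 0.004, 0.003]
contact_force: [1.2, 0.2, -2.0]
grip_width: 0.0453
gripper_force: 62.7
```

>>> arm_command:
  rows:
    - {"fingers": -1, "x": 0, "y": 0, "z": 0, "ax": 0, "ay": 5, "az": 0}
    - {"fingers": -1, "x": 0, "y": 0, "z": 0, "ax": 0, "ay": 5, "az": 0}
    - {"fingers": -1, "x": 0, "y": 0, "z": 0, "ax": 0, "ay": 4.3, "az": 0}
    - {"fingers": -1, "x": 0, "y": 0, "z": 0, "ax": 0, "ay": 0, "az": 0}
    - {"fingers": -1, "x": 0, "y": 0, "z": 0, "ax": 0, "ay": 0, "az": 0}
    - {"fingers": -1, "x": 0, "y": 0, "z": 0, "ax": 0, "ay": 0, "az": 0}

```text
clock: 9.27
tcp_pos: [0.5889, 0.064, 0.1265]
orientation: [3.116, -0.015, 0.387]
contact_force: [-0.2, 0.7, -2.8]
grip_width: 0.0446
gripper_force: 62.7
```

```bash
cat >> h.py <<'E'
def where(tx,ty,tz):
    o=r.get_obs();M=R.from_rotvec(o['orientation']).as_matrix();t=o['tcp_pos']
    print('tcp',t.round(4),'tilt',np.degrees(np.arctan2(M[0,2],-M[2,2])).round(2),'roll',np.degrees(M[1,2]).round(2),'yaw',np.degrees(np.arctan2(M[1,0],M[0,0])).round(2))
    print('tool shift',(M.T@(np.array([tx,ty,tz])-t)).round(4),'F',o['contact_force'].round(1),o['clock'])
E
python3 -c "
from h import *
where(.588,.0663,.09)"
```

```text
tcp [0.5889 0.064  0.1265] tilt 14.16 roll -0.16 yaw -0.55
tool shift [-0.0098 -0.0023  0.0351] F [-0.2  0.7 -2.8] 9.2667
```

>>> arm_command:
  rows:
    - {"fingers": -1, "x": -0.005, "y": -0.0023, "z": 0.0175, "ax": 0, "ay": 0, "az": 0}
    - {"fingers": -1, "x": -0.0048, "y": 0, "z": 0.0175, "ax": 0, "ay": 0.2, "az": 0}
    - {"fingers": -1, "x": 0, "y": 0, "z": 0, "ax": 0, "ay": 0, "az": 0}
    - {"fingers": -1, "x": 0, "y": 0, "z": 0, "ax": 0, "ay": 0, "az": 0}
    - {"fingers": -1, "x": 0, "y": 0, "z": 0, "ax": 0, "ay": 0, "az": 0}
    - {"fingers": -1, "x": 0, "y": 0, "z": 0, "ax": 0, "ay": 0, "az": 0}
    - {"fingers": -1, "x": 0, "y": 0, "z": 0, "ax": 0, "ay": 0, "az": 0}

```text
clock: 9.85
tcp_pos: [0.5888, 0.0667, 0.0917]
orientation: [3.115, -0.015, 0.399]
contact_force: [-0.3, 0.1, -2.7]
grip_width: 0.0448
gripper_force: 62.6
```

Run:
```python
from h import *
where(.588,.0663,.048)
f=grab('wrist','w5');P=cloud(f);Z=P[...,2];np.savez('w5.npz',**f)
# world points: cheeks at far end
m=(Z>.026)&(Z<.034)&(P[...,0]>.6)&(P[...,0]<.66)&(P[...,1]>.02)&(P[...,1]<.12)
for s in (1,-1):
    p=P[m&(s*(P[...,1]-.066)>.015)];print(len(p),np.median(p,0) if len(p) else '')
```

```text
tcp [0.5888 0.0667 0.0917] tilt 14.59 roll -0.12 yaw -0.56
tool shift [-0.0117  0.0004  0.0421] F [-0.3  0.1 -2.7] 9.85
76 [0.65744971 0.1099497  0.03116154]
32 [0.6563511  0.02484365 0.03031369]
```

View pics/w5.png

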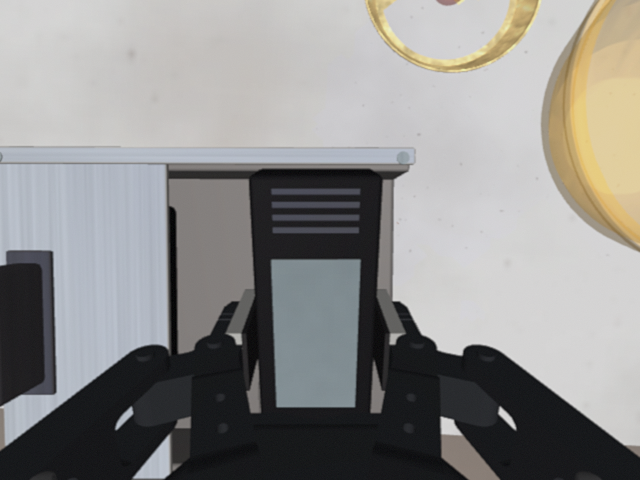

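>>> arm_command:
  rows:
    - {"fingers": -1, "x": -0.0045, "y": 0.0002, "z": 0.016, "ax": 0, "ay": -0.1, "az": 0}
    - {"fingers": -1, "x": -0.004, "y": 0.0002, "z": 0.014, "ax": 0, "ay": -0.1, "az": 0}
    - {"fingers": -1, "x": -0.003, "y": 0, "z": 0.012, "ax": 0, "ay": 0, "az": 0}
    - {"fingers": -1, "x": 0, "y": 0, "z": 0, "ax": 0, "ay": 0, "az": 0}
    - {"fingers": -1, "x": 0, "y": 0, "z": 0, "ax": 0, "ay": 0, "az": 0}
    - {"fingers": -1, "x": 0, "y": 0, "z": 0, "ax": 0, "ay": 0, "az": 0}
    - {"fingers": -1, "x": 0, "y": 0, "z": 0, "ax": 0, "ay": 0, "az": 0}

```text
clock: 10.48
tcp_pos: [0.5875, 0.0664, 0.0479]
orientation: [3.116, -0.014, 0.392]
contact_force: [-0.3, 0.7, -2.5]
grip_width: 0.0447
gripper_force: 62.9
```

Run:
```python
from h import *
where(.579,.0663,.047)
```

```text
tcp [0.5875 0.0664 0.0479] tilt 14.36 roll -0.11 yaw -0.54
tool shift [-0.0084  0.0002 -0.0013] F [-0.3  0.7 -2.5] 10.4833
```

>>> arm_command:
  rows:
    - {"fingers": -1, "x": -0.003, "y": 0, "z": -0.0004, "ax": 0, "ay": 0, "az": 0}
    - {"fingers": -1, "x": -0.003, "y": 0, "z": -0.0004, "ax": 0, "ay": 0, "az": 0}
    - {"fingers": -1, "x": -0.0024, "y": 0, "z": -0.0005, "ax": 0, "ay": 0, "az": 0}
    - {"fingers": -1, "x": 0, "y": 0, "z": 0, "ax": 0, "ay": 0, "az": 0}
    - {"fingers": -1, "x": 0, "y": 0, "z": 0, "ax": 0, "ay": 0, "az": 0}
    - {"fingers": -1, "x": 0, "y": 0, "z": 0, "ax": 0, "ay": 0, "az": 0}

```text
clock: 10.98
tcp_pos: [0.5783, 0.0666, 0.0463]
orientation: [3.116, -0.014, 0.39]
contact_force: [-0.9, 1.9, -0.7]
grip_width: 0.0446
gripper_force: 63.1
```

Run:
```python
from h import *
where(.579,.0663,.0465)
```

```text
tcp [0.5783 0.0666 0.0463] tilt 14.27 roll -0.13 yaw -0.52
tool shift [ 0.0007  0.0003 -0.0001] F [-0.9  1.9 -0.7] 10.9833
```

>>> arm_command:
  rows:
    - {"fingers": -1, "x": -0.0015, "y": 0, "z": -0.0005, "ax": 0, "ay": 0, "az": 0}
    - {"fingers": -1, "x": 0, "y": 0, "z": 0, "ax": 0, "ay": 0, "az": 0}
    - {"fingers": -1, "x": 0, "y": 0, "z": 0, "ax": 0, "ay": 0, "az": 0}
    - {"fingers": -1, "x": 0, "y": 0, "z": 0, "ax": 0, "ay": 0, "az": 0}

```text
clock: 11.32
tcp_pos: [0.5777, 0.0665, 0.0466]
orientation: [3.116, -0.014, 0.393]
contact_force: [0.4, 0.6, -1.1]
grip_width: 0.0447
gripper_force: 62.9
```

>>> arm_command:
  rows:
    - {"fingers": -1, "x": -0.0015, "y": 0, "z": -0.0004, "ax": 0, "ay": 0, "az": 0}
    - {"fingers": -1, "x": 0, "y": 0, "z": 0, "ax": 0, "ay": 0, "az": 0}
    - {"fingers": -1, "x": 0, "y": 0, "z": 0, "ax": 0, "ay": 0, "az": 0}
    - {"fingers": -1, "x": 0, "y": 0, "z": 0, "ax": 0, "ay": 0, "az": 0}

```text
clock: 11.65
tcp_pos: [0.5775, 0.0666, 0.0471]
orientation: [3.116, -0.015, 0.397]
contact_force: [5.0, 1.0, -3.4]
grip_width: 0.0451
gripper_force: 62.4
```

>>> arm_command:
  rows:
    - {"fingers": -1, "x": 0.0018, "y": 0, "z": 0.0009, "ax": 0, "ay": 0, "az": 0}
    - {"fingers": -1, "x": -0.0002, "y": 0, "z": 0.0028, "ax": 0, "ay": -2.86, "az": 0}
    - {"fingers": -1, "x": -0.0001, "y": 0, "z": 0.0028, "ax": 0, "ay": -2.86, "az": 0}
    - {"fingers": -1, "x": 0, "y": 0, "z": 0, "ax": 0, "ay": 0, "az": 0}
    - {"fingers": -1, "x": 0, "y": 0, "z": 0, "ax": 0, "ay": 0, "az": 0}
    - {"fingers": -1, "x": 0, "y": 0, "z": 0, "ax": 0, "ay": 0, "az": 0}

```text
clock: 12.15
tcp_pos: [0.5793, 0.0665, 0.0409]
orientation: [3.132, -0.015, 0.24]
contact_force: [2.9, 1.8, 1.2]
grip_width: 0.0447
gripper_force: 63.3
```

Run:
```python
from h import *
where(.5796,.0663,.0407)
```

```text
tcp [0.5793 0.0665 0.0409] tilt 8.76 roll -0.05 yaw -0.53
tool shift [0.0002 0.0002 0.0002] F [2.9 1.8 1.2] 12.15
```

>>> arm_command:
  rows:
    - {"fingers": -1, "x": 0.0002, "y": -0.0003, "z": 0.0029, "ax": 0, "ay": -2.86, "az": 0}
    - {"fingers": -1, "x": 0.0002, "y": 0, "z": 0.0029, "ax": 0, "ay": -2.86, "az": 0}
    - {"fingers": -1, "x": 0, "y": 0, "z": 0, "ax": 0, "ay": 0, "az": 0}
    - {"fingers": -1, "x": 0, "y": 0, "z": 0, "ax": 0, "ay": 0, "az": 0}

```text
clock: 12.48
tcp_pos: [0.5798, 0.0665, 0.0348]
orientation: [3.14, -0.015, 0.082]
contact_force: [2.0, 0.6, 3.0]
grip_width: 0.0449
gripper_force: 63.6
```

Run:
```python
from h import *
where(.5806,.0663,.032)
```

```text
tcp [0.5798 0.0665 0.0348] tilt 2.98 roll -0.04 yaw -0.54
tool shift [0.0006 0.0002 0.0028] F [2.  0.6 3. ] 12.4833
```

>>> arm_command:
  rows:
    - {"fingers": -1, "x": 0.0004, "y": 0, "z": 0.0018, "ax": 0, "ay": -1.6, "az": 0}
    - {"fingers": -1, "x": 0.0002, "y": 0, "z": 0.0014, "ax": 0, "ay": -1.4, "az": 0}
    - {"fingers": -1, "x": 0, "y": 0, "z": 0.0005, "ax": 0, "ay": 0, "az": 0}
    - {"fingers": -1, "x": 0, "y": 0, "z": 0, "ax": 0, "ay": 0, "az": 0}
    - {"fingers": -1, "x": 0, "y": 0, "z": 0, "ax": 0, "ay": 0, "az": 0}

```text
clock: 12.9
tcp_pos: [0.5796, 0.0666, 0.0332]
orientation: [3.14, -0.014, -0.001]
contact_force: [-6.6, 0.5, 22.0]
grip_width: 0.0449
gripper_force: 65.9
```

Run:
```python
from h import *
where(.5806,.0663,.032)
```

```text
tcp [0.5796 0.0666 0.0332] tilt -0.03 roll -0.08 yaw -0.5
tool shift [0.001  0.0003 0.0012] F [-6.6  0.5 22. ] 12.9
```

>>> arm_command:
  rows:
    - {"fingers": 0.5, "x": 0, "y": 0, "z": -0.001, "ax": 0, "ay": 0, "az": 0}
    - {"fingers": 0.5, "x": 0, "y": 0, "z": 0, "ax": 0, "ay": 0, "az": 0}
    - {"fingers": 0.5, "x": 0, "y": 0, "z": 0, "ax": 0, "ay": 0, "az": 0}
    - {"fingers": 0.5, "x": 0, "y": 0, "z": -0.02, "ax": 0, "ay": 0, "az": 0}
    - {"fingers": 0.5, "x": 0, "y": 0, "z": -0.04, "ax": 0, "ay": 0, "az": 0}
    - {"fingers": 0.5, "x": -0.01, "y": 0, "z": -0.04, "ax": 0, "ay": 0, "az": 0}
    - {"fingers": 0.5, "x": -0.01, "y": 0, "z": -0.04, "ax": 0, "ay": 0, "az": 0}
    - {"fingers": 0.5, "x": 0, "y": 0, "z": -0.02, "ax": 0, "ay": 0, "az": 0}
    - {"fingers": 0.5, "x": 0, "y": 0, "z": 0, "ax": 0, "ay": 0, "az": 0}
    - {"fingers": 0.5, "x": 0, "y": 0, "z": 0, "ax": 0, "ay": 0, "az": 0}

```text
clock: 13.73
tcp_pos: [0.5609, 0.0665, 0.1928]
orientation: [3.141, -0.015, -0.0]
contact_force: [-0.0, -0.3, -0.4]
grip_width: 0.0639
gripper_force: 0.0
```

Run:
```python
from h import *
where(.58,.208,.15)
f=grab('wrist','w6');P=cloud(f);Z=P[...,2];np.savez('w6.npz',**f)
m=(P[...,0]>.53)&(P[...,0]<.65)&(np.abs(P[...,1]-.0665)<.021)&(Z>.025)&(Z<.06)
p=P[m];c=np.linalg.lstsq(np.c_[p[:,0]-.581,p[:,1]-.0665,np.ones(len(p))],p[:,2],rcond=None)[0];print(len(p),c)
for x in np.arange(.50,.66,.01):
    q=p[(abs(p[:,0]-x)<.004)]; print(round(x,3),len(q),np.median(q[:,2]).round(4) if len(q) else '',end=' | ')
g=P[(P[...,0]>.56)&(P[...,0]<.6)&(Z<.02)&(Z>0)&(P[...,1]>.02)&(P[...,1]<.12)];print('\nbed',np.median(g,0))
cv2.imwrite('pics/w6c.png',cv2.resize(f['frame'][60:340,180:460],(600,600))[:,:,::-1])
```

```text
tcp [0.5609 0.0665 0.1928] tilt -0.0 roll -0.03 yaw -0.55
tool shift [ 0.0177 -0.1417  0.0427] F [-0.  -0.3 -0.4] 13.7333
7893 [-0.0160219  -0.00328479  0.0343128 ]
0.5 0  | 0.51 0  | 0.52 0  | 0.53 218 0.0343 | 0.54 475 0.0344 | 0.55 492 0.0345 | 0.56 499 0.0345 | 0.57 521 0.0346 | 0.58 537 0.0345 | 0.59 541 0.0346 | 0.6 555 0.0345 | 0.61 583 0.0343 | 0.62 601 0.0344 | 0.63 612 0.0344 | 0.64 295 0.0338 | 0.65 283 0.0308 | 0.66 0  | 
bed [0.58052092 0.09493572 0.01032281]
```

View pics/w6c.png

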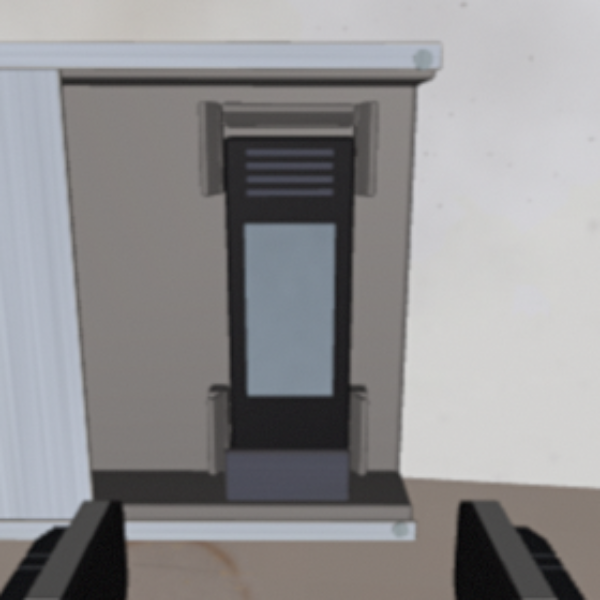

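Pack lies flat (top 34.4 mm everywhere, expected 34), near end under the lip at crop (288,470), between all cheeks. Now to shut the guard.

>>> arm_command:
  rows:
    - {"fingers": 0.3, "x": 0.004, "y": -0.03, "z": 0, "ax": 0, "ay": 0, "az": 0}
    - {"fingers": 0.3, "x": 0.005, "y": -0.037, "z": 0, "ax": 0, "ay": 0, "az": 0}
    - {"fingers": 0.3, "x": 0.005, "y": -0.037, "z": 0, "ax": 0, "ay": 0, "az": 0}
    - {"fingers": 0.3, "x": 0.005, "y": -0.037, "z": 0.02, "ax": 0, "ay": 0, "az": 0}
    - {"fingers": 0.3, "x": 0, "y": 0, "z": 0.03, "ax": 0, "ay": 0, "az": 0}
    - {"fingers": 0.3, "x": 0, "y": 0, "z": 0, "ax": 0, "ay": 0, "az": 0}
    - {"fingers": 0.3, "x": 0, "y": 0, "z": 0, "ax": 0, "ay": 0, "az": 0}
    - {"fingers": 0.3, "x": 0, "y": 0, "z": 0.03, "ax": 0, "ay": 0, "az": 0}
    - {"fingers": 0.3, "x": 0, "y": 0, "z": 0.026, "ax": 0, "ay": 0, "az": 0}
    - {"fingers": 0.3, "x": 0, "y": 0, "z": 0, "ax": 0, "ay": 0, "az": 0}

```text
clock: 14.62
tcp_pos: [0.5783, 0.2039, 0.0824]
orientation: [3.138, -0.018, -0.014]
contact_force: [-0.5, -0.9, -0.2]
grip_width: 0.0555
gripper_force: 0.0
```

>>> arm_command:
  rows:
    - {"fingers": -1, "x": 0, "y": 0, "z": 0, "ax": 0, "ay": 0, "az": 0}
    - {"fingers": -1, "x": 0, "y": 0, "z": 0, "ax": 0, "ay": 0, "az": 0}
    - {"fingers": -1, "x": 0, "y": 0, "z": 0, "ax": 0, "ay": 0, "az": 0}
    - {"fingers": -1, "x": 0, "y": 0, "z": 0, "ax": 0, "ay": 0, "az": 0}
    - {"fingers": -1, "x": 0, "y": 0, "z": 0, "ax": 0, "ay": 0, "az": 0}
    - {"fingers": -1, "x": 0, "y": 0, "z": 0, "ax": 0, "ay": 0, "az": 0}
  grip_force: 40

```text
clock: 15.12
tcp_pos: [0.582, 0.2072, 0.0886]
orientation: [-3.141, 0.015, -0.001]
contact_force: [-1.6, 0.1, 7.5]
grip_width: 0.0125
gripper_force: 41.2
```

>>> arm_command:
  rows:
    - {"fingers": -1, "x": 0, "y": 0.006, "z": -0.002, "ax": 0, "ay": 0, "az": 0}
    - {"fingers": -1, "x": 0, "y": 0.013, "z": 0, "ax": 0, "ay": 0, "az": 0}
    - {"fingers": -1, "x": 0, "y": 0.014, "z": 0, "ax": 0, "ay": 0, "az": 0}
    - {"fingers": -1, "x": 0, "y": 0.014, "z": 0, "ax": 0, "ay": 0, "az": 0}
    - {"fingers": -1, "x": 0, "y": 0.014, "z": 0, "ax": 0, "ay": 0, "az": 0}
    - {"fingers": -1, "x": 0, "y": 0.014, "z": 0, "ax": 0, "ay": 0, "az": 0}
    - {"fingers": -1, "x": 0, "y": 0.014, "z": 0, "ax": 0, "ay": 0, "az": 0}
    - {"fingers": -1, "x": 0, "y": 0.013, "z": 0, "ax": 0, "ay": 0, "az": 0}
    - {"fingers": -1, "x": 0, "y": 0.008, "z": 0, "ax": 0, "ay": 0, "az": 0}
    - {"fingers": -1, "x": 0, "y": 0.003, "z": 0, "ax": 0, "ay": 0, "az": 0}

```text
clock: 15.95
tcp_pos: [0.5805, 0.0923, 0.0887]
orientation: [-3.142, 0.018, 0.001]
contact_force: [5.1, 4.4, -8.8]
grip_width: 0.0127
gripper_force: 41.0
```

>>> arm_command:
  rows:
    - {"fingers": -1, "x": 0, "y": 0.003, "z": 0, "ax": 0, "ay": 0, "az": 0}
    - {"fingers": -1, "x": 0, "y": 0.002, "z": 0, "ax": 0, "ay": 0, "az": 0}
    - {"fingers": -1, "x": 0, "y": 0, "z": 0, "ax": 0, "ay": 0, "az": 0}
    - {"fingers": -1, "x": 0, "y": 0, "z": 0, "ax": 0, "ay": 0, "az": 0}
    - {"fingers": -1, "x": 0, "y": 0, "z": 0, "ax": 0, "ay": 0, "az": 0}

```text
clock: 16.37
tcp_pos: [0.5805, 0.0922, 0.0887]
orientation: [-3.138, 0.011, -0.0]
contact_force: [6.0, 6.6, -9.6]
grip_width: 0.0127
gripper_force: 41.0
```

At the shut stop (115.0 mm travelled). Releasing and retreating.

>>> arm_command:
  rows:
    - {"fingers": 0.3, "x": 0, "y": 0, "z": 0, "ax": 0, "ay": 0, "az": 0}
    - {"fingers": 0.3, "x": 0, "y": 0, "z": 0, "ax": 0, "ay": 0, "az": 0}
    - {"fingers": 0.3, "x": 0, "y": 0, "z": 0, "ax": 0, "ay": 0, "az": 0}
    - {"fingers": 0.3, "x": 0, "y": 0, "z": -0.03, "ax": 0, "ay": 0, "az": 0}
    - {"fingers": 0.3, "x": 0, "y": 0, "z": -0.04, "ax": 0, "ay": 0, "az": 0}
    - {"fingers": 0.3, "x": -0.01, "y": 0, "z": -0.04, "ax": 0, "ay": 0, "az": 0}
    - {"fingers": 0.3, "x": -0.01, "y": 0, "z": -0.02, "ax": 0, "ay": 0, "az": 0}
    - {"fingers": 0.3, "x": 0, "y": 0, "z": 0, "ax": 0, "ay": 0, "az": 0}
    - {"fingers": 0.3, "x": 0, "y": 0, "z": 0, "ax": 0, "ay": 0, "az": 0}
    - {"fingers": 0.3, "x": 0, "y": 0, "z": 0, "ax": 0, "ay": 0, "az": 0}

```text
clock: 17.2
tcp_pos: [0.5593, 0.0887, 0.2177]
orientation: [3.141, -0.015, -0.006]
contact_force: [0.1, -0.4, -0.9]
grip_width: 0.0554
gripper_force: 0.0
```

Run:
```python
from h import *
f=grab('wrist','w7');P=cloud(f);Z=P[...,2]
b=(P[...,0]>.55)&(P[...,0]<.62)&(P[...,1]>-.05)&(P[...,1]<.25)
h=P[b&(Z>.074)&(Z<.086)];print('handle',len(h),np.median(h,0))
p=P[b&(Z>.047)&(Z<.0535)];print('panel y',np.percentile(p[:,1],[1,99]),np.median(p[:,2]))
o=r.get_obs();print(o['tcp_pos'],o['qvel'].round(3),o['clock'])
```

```text
handle 1511 [0.58277495 0.09087117 0.08002383]
panel y [0.02468545 0.10710117] 0.050400320107885255
[0.55915688 0.08866071 0.2171048 ] [-0.003  0.013  0.001 -0.001 -0.001  0.001  0.   ] 17.25
```

View pics/w7.png

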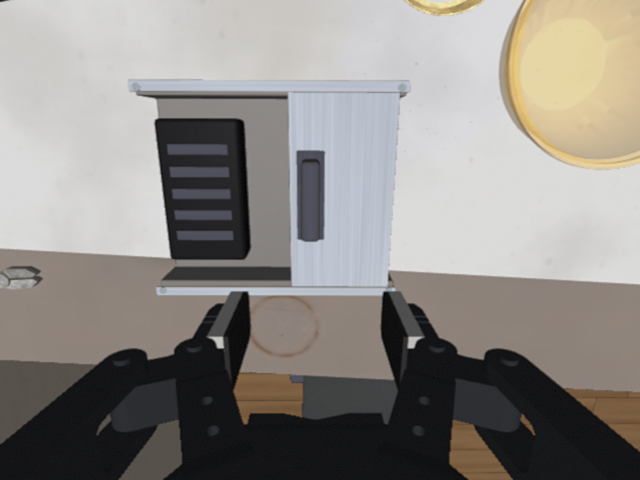

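The guard is shut: handle at y = 0.091 m, as expected at its stop. The panel (cols 290–398) covers the pocket, and the gripper is clear of everything.

```bash
python3 -c "
from bench import r
print(r.hand_in())"
```

```text
the job is handed in; nothing more can be done
None
```

The pack is seated flat in the pocket with its near end under the lip, the guard is slid fully shut over it, and the job was handed in at about 17 s; no verdict came back.

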